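Load a cartridge carrier, release its ratchet clamp and hand it over

TASK

First close the clamp: slide the blue clamp bar fully home, so that it holds the grey carrier against the stop of its fixture and the red pawl has dropped into the rack. Then put every test cartridge on the blue mat into a recess of its own in the carrier and press each one down past its catch until it is fully home, flush with the carrier, with the carrier staying clamped all the while. When all are in, lift the pawl, slide the blue clamp bar well back (more than half of its travel), lift the carrier out with its cartridges and set it down flat in the middle of the green mat, long side along the mat's long side; do not push about the stamp, the plaster roll or the brown bottle.

Things in the scene. Friction and masses are not known exactly. Their poses are not given: they have to be found in the camera images.
- fixture: Fixed clamping fixture: grey base plate 78 x 300 x 10 mm, long axis y. Origin: centre of its underside. The carrier lies on the plate, its centre at fixture y = -60 mm when clamped (up to 8 mm off before), before a fixed stop at the -y end (top 38 mm up); clamp bar at the carrier's +y end, ratchet behind it towards +y. Both long sides of the carrier are free for fingers.
- clamp_bar (a joint): Blue sliding clamp bar, 66 mm wide, top 44 mm above the desk, in m: 0 = closed on the carrier's end, its lip reaching 7 mm over the carrier, 1.5 mm above it; grows to 0.05 as it slides back along the fixture's +y (friction about 2 N). Starts open. It closes freely, the pawl clicking over the rack, but cannot slide back over 3 mm while the pawl is down (teeth 7 mm high, every 10 mm).
- pawl (a joint): Ratchet pawl on the clamp bar, in rad: 0 = down, up to 0.6 lifted; a weak spring (about 1 N) drops it when let go. Its tooth clears the rack from about 0.2. Hinge along the fixture's x, at fixture y = 36 mm plus the bar's travel, 34 mm above the desk; the tab is 54 mm behind it (+y). Pinch the tab, hold it lifted and draw it along the fixture's y: the bar comes along.
- pawl_tab (a point): Grip point in the red upright tab of the pawl: tab 10 mm thick along the fixture's x, 16 mm long along y, 32 mm high; the point is 54 mm above the desk with the pawl down, 13 mm below the tab's top and 20 mm above the hinge line. Axes as the pawl's (x along the hinge).
- carrier: Loose grey carrier block, 56 (x) x 144 (y) x 27.5 mm, about 0.25 kg, with four rectangular recesses in a row along its y, open at the top. Origin: centre of its underside. It starts lying in the fixture, nearly at the fixture's yaw. Take it across its 56 mm width at the middle of its length.
- ready_mat: Fixed green mat with a white border line, 100 (x) x 190 (y) x 3 mm. Origin: centre of its underside. The filled carrier goes here, long side along the mat's long side.
- supply_mat: Fixed blue mat with a white border line, 80 x 215 x 3 mm, on which the cartridges stand at the start. Origin: centre of its underside.
- recess_1 (a point): Floor centre of recess 1 of the carrier, 6 mm above its underside; recess 33.6 (x) x 23.6 (y) mm, 21.5 mm deep. A spring catch in its +x wall stops a cartridge set in from above with its foot about 11 mm above the floor; pressing its top with about 5 to 15 N takes it past the catch to the floor, its top then 0.5 mm above the carrier's face, and the catch holds it.
- recess_2 (a point): Floor centre of recess 2 of the carrier, 6 mm above its underside; recess 33.6 (x) x 23.6 (y) mm, 21.5 mm deep. A spring catch in its +x wall stops a cartridge set in from above with its foot about 11 mm above the floor; pressing its top with about 5 to 15 N takes it past the catch to the floor, its top then 0.5 mm above the carrier's face, and the catch holds it.
- recess_3 (a point): Floor centre of recess 3 of the carrier, 6 mm above its underside; recess 33.6 (x) x 23.6 (y) mm, 21.5 mm deep. A spring catch in its +x wall stops a cartridge set in from above with its foot about 11 mm above the floor; pressing its top with about 5 to 15 N takes it past the catch to the floor, its top then 0.5 mm above the carrier's face, and the catch holds it.
- recess_4 (a point): Floor centre of recess 4 of the carrier, 6 mm above its underside; recess 33.6 (x) x 23.6 (y) mm, 21.5 mm deep. A spring catch in its +x wall stops a cartridge set in from above with its foot about 11 mm above the floor; pressing its top with about 5 to 15 N takes it past the catch to the floor, its top then 0.5 mm above the carrier's face, and the catch holds it.
- cartridge_1: Loose test cartridge 1: white block with an orange band near its top, 32 (x) x 22 (y) x 22 mm, 30 g, the lowest 4.5 mm tapered by 2.5 mm at the ends and 2 mm at the sides. Origin: centre of its underside, z up; it fits a recess with its x along the carrier's x, either way round. May be absent (None).
- cartridge_2: Loose test cartridge 2: white block with an orange band near its top, 32 (x) x 22 (y) x 22 mm, 30 g, the lowest 4.5 mm tapered by 2.5 mm at the ends and 2 mm at the sides. Origin: centre of its underside, z up; it fits a recess with its x along the carrier's x, either way round. May be absent (None).
- cartridge_3: Loose test cartridge 3: white block with an orange band near its top, 32 (x) x 22 (y) x 22 mm, 30 g, the lowest 4.5 mm tapered by 2.5 mm at the ends and 2 mm at the sides. Origin: centre of its underside, z up; it fits a recess with its x along the carrier's x, either way round. May be absent (None).
- cartridge_4: Loose test cartridge 4: white block with an orange band near its top, 32 (x) x 22 (y) x 22 mm, 30 g, the lowest 4.5 mm tapered by 2.5 mm at the ends and 2 mm at the sides. Origin: centre of its underside, z up; it fits a recess with its x along the carrier's x, either way round. May be absent (None).
- self_inking_stamp: Bystander: red and black self-inking stamp, 41 x 68 x 94 mm, standing. Origin: centre of its underside.
- plaster_roll: Bystander: beige roll of plaster, 52 mm across, 25 mm high. Origin: centre of its underside.
- iodine_bottle: Bystander: small brown dropper bottle, 34 mm across, 102 mm high. Origin: centre of its underside.
Mind the look-alikes: they are no part of the job. Leave any pink look-alike of the cartridge_3 alone.

How it is judged:
On the way, in this order (a step that is already met when the one before it is completed fails the run):
1. the clamp bar is closed, less than 5 mm from fully home, with the pawl down and the carrier in the fixture (value of joint clamp_bar below 0.005 m and value of joint pawl below 0.08 rad and horizontal distance between carrier and fixture below 0.075 m), for 0.2 s.
2. every cartridge present is seated flush in a recess of the carrier while the bar still clamps it (((horizontal distance between cartridge_1 and recess_1 below 0.005 m and z of cartridge_1 in the frame of recess_1 between -0.003 and 0.002 m and angle between the z axis of cartridge_1 and the z axis of carrier, either way round below 0.06 rad) or (horizontal distance between cartridge_1 and recess_2 below 0.005 m and z of cartridge_1 in the frame of recess_2 between -0.003 and 0.002 m and angle between the z axis of cartridge_1 and the z axis of carrier, either way round below 0.06 rad) or (horizontal distance between cartridge_1 and recess_3 below 0.005 m and z of cartridge_1 in the frame of recess_3 between -0.003 and 0.002 m and angle between the z axis of cartridge_1 and the z axis of carrier, either way round below 0.06 rad) or (horizontal distance between cartridge_1 and recess_4 below 0.005 m and z of cartridge_1 in the frame of recess_4 between -0.003 and 0.002 m and angle between the z axis of cartridge_1 and the z axis of carrier, either way round below 0.06 rad)) and ((horizontal distance between cartridge_2 and recess_1 below 0.005 m and z of cartridge_2 in the frame of recess_1 between -0.003 and 0.002 m and angle between the z axis of cartridge_2 and the z axis of carrier, either way round below 0.06 rad) or (horizontal distance between cartridge_2 and recess_2 below 0.005 m and z of cartridge_2 in the frame of recess_2 between -0.003 and 0.002 m and angle between the z axis of cartridge_2 and the z axis of carrier, either way round below 0.06 rad) or (horizontal distance between cartridge_2 and recess_3 below 0.005 m and z of cartridge_2 in the frame of recess_3 between -0.003 and 0.002 m and angle between the z axis of cartridge_2 and the z axis of carrier, either way round below 0.06 rad) or (horizontal distance between cartridge_2 and recess_4 below 0.005 m and z of cartridge_2 in the frame of recess_4 between -0.003 and 0.002 m and angle between the z axis of cartridge_2 and the z axis of carrier, either way round below 0.06 rad)) and ((horizontal distance between cartridge_3 and recess_1 below 0.005 m and z of cartridge_3 in the frame of recess_1 between -0.003 and 0.002 m and angle between the z axis of cartridge_3 and the z axis of carrier, either way round below 0.06 rad) or (horizontal distance between cartridge_3 and recess_2 below 0.005 m and z of cartridge_3 in the frame of recess_2 between -0.003 and 0.002 m and angle between the z axis of cartridge_3 and the z axis of carrier, either way round below 0.06 rad) or (horizontal distance between cartridge_3 and recess_3 below 0.005 m and z of cartridge_3 in the frame of recess_3 between -0.003 and 0.002 m and angle between the z axis of cartridge_3 and the z axis of carrier, either way round below 0.06 rad) or (horizontal distance between cartridge_3 and recess_4 below 0.005 m and z of cartridge_3 in the frame of recess_4 between -0.003 and 0.002 m and angle between the z axis of cartridge_3 and the z axis of carrier, either way round below 0.06 rad)) and ((horizontal distance between cartridge_4 and recess_1 below 0.005 m and z of cartridge_4 in the frame of recess_1 between -0.003 and 0.002 m and angle between the z axis of cartridge_4 and the z axis of carrier, either way round below 0.06 rad) or (horizontal distance between cartridge_4 and recess_2 below 0.005 m and z of cartridge_4 in the frame of recess_2 between -0.003 and 0.002 m and angle between the z axis of cartridge_4 and the z axis of carrier, either way round below 0.06 rad) or (horizontal distance between cartridge_4 and recess_3 below 0.005 m and z of cartridge_4 in the frame of recess_3 between -0.003 and 0.002 m and angle between the z axis of cartridge_4 and the z axis of carrier, either way round below 0.06 rad) or (horizontal distance between cartridge_4 and recess_4 below 0.005 m and z of cartridge_4 in the frame of recess_4 between -0.003 and 0.002 m and angle between the z axis of cartridge_4 and the z axis of carrier, either way round below 0.06 rad)) and value of joint clamp_bar below 0.006 m and horizontal distance between carrier and fixture below 0.075 m), for 0.2 s.
3. the clamp bar is slid back by more than 25 mm with the carrier still in the fixture (value of joint clamp_bar above 0.025 m and horizontal distance between carrier and fixture below 0.09 m), for 0.1 s.
At the end, for the whole second after the job is handed in: Carrier level on the green mat, centre within 22 mm (across) and 23 mm (along) of the mat's, within 0.2 rad of its long side; every cartridge present in a recess, underside less than 2 mm above its floor; clamp bar over 25 mm back; all at rest (((horizontal distance between cartridge_1 and recess_1 below 0.005 m and z of cartridge_1 in the frame of recess_1 between -0.003 and 0.002 m and angle between the z axis of cartridge_1 and the z axis of carrier, either way round below 0.06 rad) or (horizontal distance between cartridge_1 and recess_2 below 0.005 m and z of cartridge_1 in the frame of recess_2 between -0.003 and 0.002 m and angle between the z axis of cartridge_1 and the z axis of carrier, either way round below 0.06 rad) or (horizontal distance between cartridge_1 and recess_3 below 0.005 m and z of cartridge_1 in the frame of recess_3 between -0.003 and 0.002 m and angle between the z axis of cartridge_1 and the z axis of carrier, either way round below 0.06 rad) or (horizontal distance between cartridge_1 and recess_4 below 0.005 m and z of cartridge_1 in the frame of recess_4 between -0.003 and 0.002 m and angle between the z axis of cartridge_1 and the z axis of carrier, either way round below 0.06 rad)) and ((horizontal distance between cartridge_2 and recess_1 below 0.005 m and z of cartridge_2 in the frame of recess_1 between -0.003 and 0.002 m and angle between the z axis of cartridge_2 and the z axis of carrier, either way round below 0.06 rad) or (horizontal distance between cartridge_2 and recess_2 below 0.005 m and z of cartridge_2 in the frame of recess_2 between -0.003 and 0.002 m and angle between the z axis of cartridge_2 and the z axis of carrier, either way round below 0.06 rad) or (horizontal distance between cartridge_2 and recess_3 below 0.005 m and z of cartridge_2 in the frame of recess_3 between -0.003 and 0.002 m and angle between the z axis of cartridge_2 and the z axis of carrier, either way round below 0.06 rad) or (horizontal distance between cartridge_2 and recess_4 below 0.005 m and z of cartridge_2 in the frame of recess_4 between -0.003 and 0.002 m and angle between the z axis of cartridge_2 and the z axis of carrier, either way round below 0.06 rad)) and ((horizontal distance between cartridge_3 and recess_1 below 0.005 m and z of cartridge_3 in the frame of recess_1 between -0.003 and 0.002 m and angle between the z axis of cartridge_3 and the z axis of carrier, either way round below 0.06 rad) or (horizontal distance between cartridge_3 and recess_2 below 0.005 m and z of cartridge_3 in the frame of recess_2 between -0.003 and 0.002 m and angle between the z axis of cartridge_3 and the z axis of carrier, either way round below 0.06 rad) or (horizontal distance between cartridge_3 and recess_3 below 0.005 m and z of cartridge_3 in the frame of recess_3 between -0.003 and 0.002 m and angle between the z axis of cartridge_3 and the z axis of carrier, either way round below 0.06 rad) or (horizontal distance between cartridge_3 and recess_4 below 0.005 m and z of cartridge_3 in the frame of recess_4 between -0.003 and 0.002 m and angle between the z axis of cartridge_3 and the z axis of carrier, either way round below 0.06 rad)) and ((horizontal distance between cartridge_4 and recess_1 below 0.005 m and z of cartridge_4 in the frame of recess_1 between -0.003 and 0.002 m and angle between the z axis of cartridge_4 and the z axis of carrier, either way round below 0.06 rad) or (horizontal distance between cartridge_4 and recess_2 below 0.005 m and z of cartridge_4 in the frame of recess_2 between -0.003 and 0.002 m and angle between the z axis of cartridge_4 and the z axis of carrier, either way round below 0.06 rad) or (horizontal distance between cartridge_4 and recess_3 below 0.005 m and z of cartridge_4 in the frame of recess_3 between -0.003 and 0.002 m and angle between the z axis of cartridge_4 and the z axis of carrier, either way round below 0.06 rad) or (horizontal distance between cartridge_4 and recess_4 below 0.005 m and z of cartridge_4 in the frame of recess_4 between -0.003 and 0.002 m and angle between the z axis of cartridge_4 and the z axis of carrier, either way round below 0.06 rad)) and x of carrier in the frame of ready_mat between -0.022 and 0.022 m and y of carrier in the frame of ready_mat between -0.023 and 0.023 m and z of carrier in the frame of ready_mat below 0.006 m and angle between carrier's own z axis and vertical below 0.06 rad and angle between the y axis of carrier and the y axis of ready_mat, either way round below 0.2 rad and value of joint clamp_bar above 0.025 m and linear speed of carrier below 0.02 m/s and linear speed of each of cartridge_1, cartridge_2, cartridge_3, cartridge_4 below 0.03 m/s); the robot touches nothing.
It fails at once if a bystander (stamp, plaster roll, brown bottle) is moved more than 30 mm or knocked over (distance of any of self_inking_stamp, plaster_roll, iodine_bottle from where it was at the start of the episode above 0.03 m or angle between any of self_inking_stamp, plaster_roll, iodine_bottle's own z axis and vertical above 0.6 rad).
Of cartridge_1, cartridge_2, cartridge_3, cartridge_4 only 2 to 4 are there at a start; the rules pass over those that are not, and their reading is None.
At some moment in a run one of cartridge_1, cartridge_2, cartridge_3, cartridge_4 may be knocked a few centimetres aside while the robot is not near it.
It also fails if it takes over 210 s, if anything falls off the work surface, if the arm or the gripper's body presses on something with over 40 N, if the wrist force passes 120 N, or if a joint passes its speed limit or range.

ROBOT

A 7-joint arm with a two-finger parallel gripper is mounted at the origin on the work surface; the furniture and walls round the work are solid. World frame = base frame: x ahead of the robot, y to its left, z up, the work surface at z = 0. Lengths are in m, angles in rad, forces in N, time in s.
With the tool pointing down it reaches from about 0.425 to 0.95 m from the base axis. Payload 4.7 kg.
Tool frame: the origin (TCP) lies between the finger pads; the fingertips stand 25 mm ahead of it and the grasp point (between the pads) lies 6 mm ahead of it; x points along the fingers, z is the direction in which the jaws open and shut, and the axes are right-handed (so a half turn about x gives the same grasp; the last joint's range is limited). The gripper opens to 85 mm and grips with 20 to 120 N. Pads are 22 mm wide; open, the fingers measure 114 mm over their backs; the gripper's body (76 mm by 85 mm) begins 54 mm behind the grasp point. The pads swing forward as they close: fully open they stand 13 mm farther back than shut.
Start: joints at [1.141, 0.469, -0.049, 1.532, 0.024, 1.141, -0.082], TCP at [0.263, -0.622, 0.256] pointing down, gripper open.
Joint ranges: [-2.59, 2.59], [-0.33, 1.99], [-1.39, 1.29], [0.1, 2.45], [-1.04, 4.18], [0.21, 1.99], [-2.66, 2.66]. Speed limits (rad/s): [2.57, 2.57, 3.14, 3.14, 3.14, 3.14, 3.14].

INTERFACE

Orientations are given as a 3x3 rotation matrix whose columns are the frame's x, y, z axes.
In Python, from rig import * gives the robot as it stands. Calls block until the motion is done:
- movep(position, orientation): joint-space move of the TCP to a pose.
- move_l(position, attitude=None, feed=0.15, until_force=None): straight line of the TCP; attitude=None keeps the orientation; feed is the mean speed in m/s. With until_force (N) it stops when the force on the tool has changed by that much, and returns True; else False.
- move_joints(angles): joint-space move.
- command_gripper(opening, newtons=None): finger opening in m; newtons is the grip in N (None keeps the last); returns when the fingers have stopped.
- sleep(seconds).
- inverse_kinematics(position, orientation): joint angles nearest the present ones, or None.
- sense(): the state.
- camera(name): name is "scene" or "top"; returns (picture, depth): 420x560x3 uint8, red, green, blue; 420x560 float32, m along the optical axis (not along the pixel's ray), 0 where there is no reading.
- camera_params(name): a dict with "K" (3x3 intrinsics, pixels), "position" and "rotation" of the camera in the world. Camera axes: x right, y down, z forward; pixel columns grow to the right and rows downward; lengths in m; the calibration is good to about 2 mm. A picture is of the moment at which its call begins. camera_params takes no time and is no camera call.
A pose or a line that the arm cannot do raises Unreachable and nothing moves.
- finish_job(): hands the job in, once; it reports no verdict.
The state is a dict: "time_s": time; "joint_pos": joint angles; "qd": joint speeds; "joint_efforts": joint torques, N m; "position": TCP position; "tcp_rot": TCP orientation; "wrist_force": force on the tool from outside, world axes, zero at the start; "ft_torque": the same for the moment, N m; "finger_gap": finger opening in m.
Only numpy, scipy, OpenCV 4.12 (cv2) and the standard library are available. Lean on these libraries where they do the work, as an engineer would, in place of code of your own. Each camera call takes 0.05 s, during which the arm holds its last target. There are 200 camera calls.

## Working session

There is one attempt and no reset: what is moved stays moved. The work goes in short steps, each a Python script; the robot and the scene stay as the last script left them, time stands still between calls to the robot, and variables do not carry over. Pictures are saved under pics/ and viewed, about 12 in all and at most 16, crops included, and the job is handed in when it is done.

```bash
mkdir -p pics; ls; cat > h.py <<'E'
import numpy as np, cv2
from rig import *
def cloud(name):
    im,d=camera(name); p=camera_params(name); K=np.array(p["K"])
    v,u=np.mgrid[:d.shape[0],:d.shape[1]]
    c=np.stack([(u-K[0,2])/K[0,0]*d,(v-K[1,2])/K[1,1]*d,d],-1)
    w=c@np.array(p["rotation"]).T+np.array(p["position"]); w[d==0]=np.nan
    return im,w
def save(im,f): cv2.imwrite(f,im[...,::-1])
E
python3 - <<'E'
from h import *
for n in("top","scene"):
    im,w=cloud(n); save(im,f"pics/{n}0.png"); np.save(f"{n}0.npy",w); np.save(f"{n}0im.npy",im); print(n,camera_params(n))
print(sense())
E
```

```text
pics
top {'K': array([[452.36156953,   0.        , 282.29730752],
       [  0.        , 452.36156953, 210.325945  ],
       [  0.        ,   0.        ,   1.        ]]), 'position': array([ 0.32588452, -0.01647255,  1.27505132]), 'rotation': array([[-0.01843881, -0.98767528,  0.15542697],
       [-0.99974074,  0.0202901 ,  0.01033284],
       [-0.01335912, -0.15519615, -0.98779334]])}
scene {'K': array([[421.6000174 ,   0.        , 276.21987841],
       [  0.        , 421.6000174 , 209.82126496],
       [  0.        ,   0.        ,   1.        ]]), 'position': array([-0.13126148, -0.51319757,  0.57251782]), 'rotation': array([[ 0.61977715, -0.39868014,  0.6759663 ],
       [-0.78444623, -0.33976196,  0.51885058],
       [ 0.02281221, -0.85183095, -0.52331983]])}
{'time_s': 0.1, 'joint_pos': array([ 1.14111773,  0.46935247, -0.04859923,  1.53357215,  0.02409702,
        1.14100706, -0.08226864]), 'qd': array([ 7.05149203e-04,  8.59303343e-05, -1.42473436e-03, -4.79144478e-03,
       -2.67797772e-05,  1.73709556e-03,  7.17541193e-04]), 'joint_efforts': array([ 9.47006956e-04, -5.11518037e+01, -4.71653393e-02, -2.38389623e+01,
        1.07332025e-02,  4.33377223e-03,  1.11746448e-05]), 'position': array([ 0.26317019, -0.62105985,  0.25537292]), 'tcp_rot': array([[-7.36110420e-04,  9.20732953e-01,  3.90192630e-01],
       [ 1.59161268e-03,  3.90193320e-01, -9.20731579e-01],
       [-9.99998462e-01, -5.67245708e-05, -1.75267561e-03]]), 'wrist_force': array([-0.23535308,  0.76258244,  0.21306498]), 'ft_torque': array([ 0.07728747, -0.01958039,  0.02571353]), 'finger_gap': 0.08570551001787331}
```

View pics/top0.png

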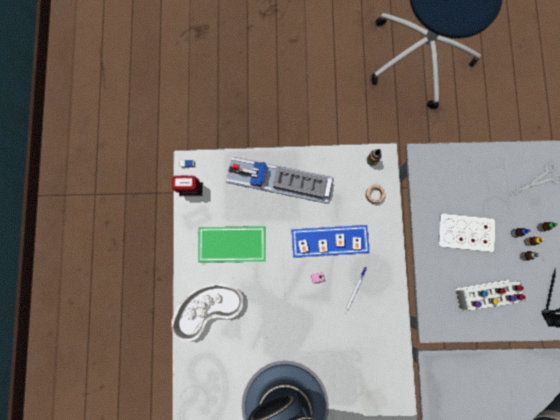

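View pics/scene0.png

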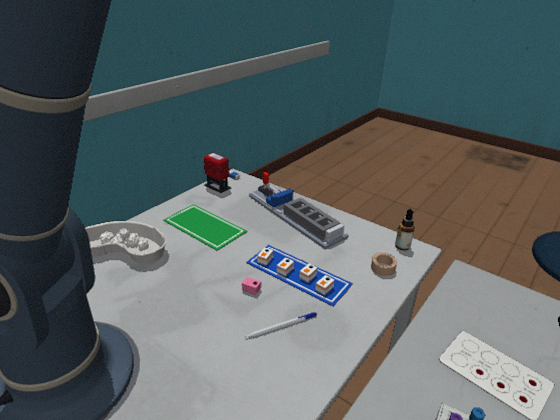

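Top view: the fixture runs (228,165)-(333,190) with bar at (260,172), pawl towards the left. Four cartridges are on the blue mat, at (304,245), (323,245), (340,240), (356,242). The pink look-alike at (318,277) is off the mat. The green mat is at (232,244), with stamp, roll and bottle round it.

```bash
cat > fit.py <<'E'
from h import *
def rect(P):
    (c,s,a)=cv2.minAreaRect((P*1000).astype(np.float32)); 
    b=cv2.boxPoints((c,s,a)); e=b[1]-b[0]; f=b[2]-b[1]
    L=e if np.hypot(*e)>np.hypot(*f) else f
    return np.round(c,1),np.round(sorted(s),1),round(float(np.degrees(np.arctan2(L[1],L[0]))%180),2)
def clean(m,k=3):
    return max((lambda n,l,s,c:[(s[i,4],l==i) for i in range(1,n)])(*cv2.connectedComponentsWithStats(m.astype(np.uint8),connectivity=4)),key=lambda t:t[0],default=(0,m))[1]
def masks(im,w):
    h=cv2.cvtColor(im,cv2.COLOR_RGB2HSV); H,S,V=[h[...,i].astype(int) for i in range(3)]
    z=w[...,2]; on=(w[...,0]>.2)&(w[...,0]<1.1)&(abs(w[...,1])<.7)&(z<.12)
    return dict(H=H,S=S,V=V,z=z,on=on)
def report(n,im,w):
    m=masks(im,w); H,S,V,z,on=[m[k] for k in("H","S","V","z","on")]
    blue=on&(H>105)&(H<128)&(S>130); green=on&(H>45)&(H<80)&(S>100); red=on&((H<6)|(H>173))&(S>150)
    for nm,mm in(("green",green&(z<.015)),("bluemat",blue&(z<.015)),("bar",blue&(z>.02)),("red",red&(z>.02))):
        nn,l,s,c=cv2.connectedComponentsWithStats(mm.astype(np.uint8))
        for i in range(1,nn):
            if s[i,4]>12: P=w[l==i]; print(n,nm,s[i,4],rect(P[:,:2]),"z",np.round(np.nanpercentile(P[:,2],[5,50,95])*1000,1),"px",c[i].round())
    og=on&(H>5)&(H<22)&(S>110)&(z>.012)&(z<.04)
    nn,l,s,c=cv2.connectedComponentsWithStats(og.astype(np.uint8))
    for i in range(1,nn):
        if s[i,4]>2: print(n,"orange",s[i,4],np.round(np.nanmean(w[l==i],0)*1000,1),c[i].round())
if __name__=="__main__":
    for n in("top","scene"): report(n,np.load(f"{n}0im.npy"),np.load(f"{n}0.npy"))
    im=np.load("top0im.npy"); a=cv2.resize(im[140:270,170:390],None,fx=3.6,fy=3.6,interpolation=cv2.INTER_CUBIC)
    save(a,"pics/topcrop.png")
    im=np.load("scene0im.npy"); a=cv2.resize(im[150:310,190:410],None,fx=3.6,fy=3.6,interpolation=cv2.INTER_CUBIC)
    save(a,"pics/scenecrop.png")
E
python3 fit.py
```

```text
top green 36 (array([480.5, 110.4]), array([ 0.9, 99.3]), 88.65) z [0.5 4.5 7. ] px [242. 227.]
top green 73 (array([432.2,  91.6]), array([83.7, 95.7]), 179.3) z [1.6 4.6 9.1] px [256. 251.]
top green 13 (array([454.2, 233.3]), array([ 1.9, 33.5]), 1.7) z [ 1.2  4.8 11. ] px [199. 237.]
top green 1609 (array([433.3, 142. ]), array([ 77., 167.]), 89.94) z [0.9 5.1 9.3] px [231. 244.]
top green 28 (array([386.7, 197.6]), array([ 2.9, 71.1]), 87.4) z [-1.   4.6  8. ] px [211. 261.]
top bluemat 17 (array([667.9, 264.3]), array([12.5, 15.8]), 87.58) z [11.1 13.6 14.6] px [188. 163.]
top bluemat 22 (array([ 477. , -218.9]), array([12.3, 44.2]), 74.87) z [1.4 5.2 7. ] px [360. 226.]
top bluemat 18 (array([ 474.8, -166.4]), array([ 4. , 48.2]), 92.96) z [-1.1  4.7  8.7] px [340. 227.]
top bluemat 15 (array([470.9, -73.4]), array([ 2.9, 36.8]), 93.15) z [1.9 4.3 6.9] px [308. 229.]
top bluemat 869 (array([ 436.8, -135.4]), array([ 57.2, 191.5]), 92.14) z [0.9 5.  9. ] px [330. 239.]
top bluemat 13 (array([429.5, -31.5]), array([ 0.1, 33.9]), 178.74) z [0.  3.3 6.6] px [293. 244.]
top bluemat
[... 1988 characters left out ...]
5.3, 69.2]), 91.21) z [40.9 70.7 94.1] px [216. 167.]
scene red 63 (array([643.3, 120.4]), array([ 9.9, 17.5]), 82.4) z [43.6 59.3 72. ] px [265. 177.]
scene orange 7 [ 655.2 -257.2   37.2] [399. 235.]
scene orange 13 [416.9 -60.8  26.5] [263. 254.]
scene orange 5 [425.5 -70.4  20.3] [269. 256.]
scene orange 12 [409.2 -64.   20.1] [262. 258.]
scene orange 15 [ 417.4 -114.2   26.1] [283. 264.]
scene orange 12 [ 417.3 -123.2   20.4] [287. 268.]
scene orange 4 [ 408.6 -108.7   19.8] [278. 268.]
scene orange 17 [ 431.1 -162.    26.5] [306. 270.]
scene orange 14 [ 426.8 -165.7   20.1] [306. 275.]
scene orange 17 [ 421.5 -207.1   26.3] [323. 282.]
scene orange 14 [ 415.  -209.5   19.9] [322. 287.]
```

View pics/topcrop.png

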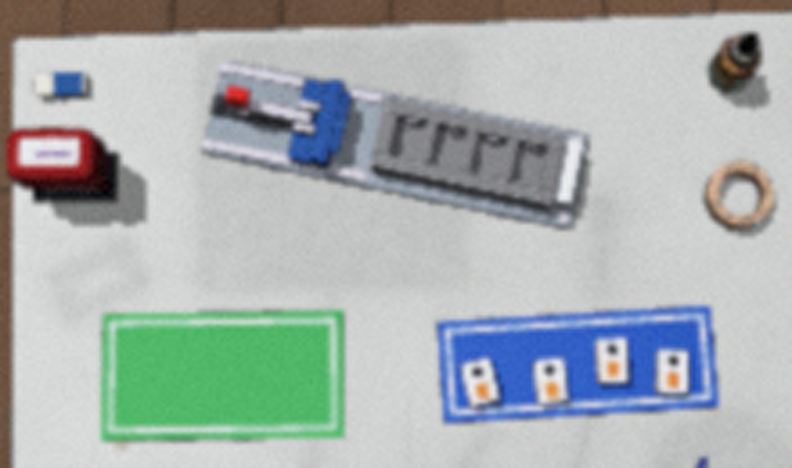

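View pics/scenecrop.png

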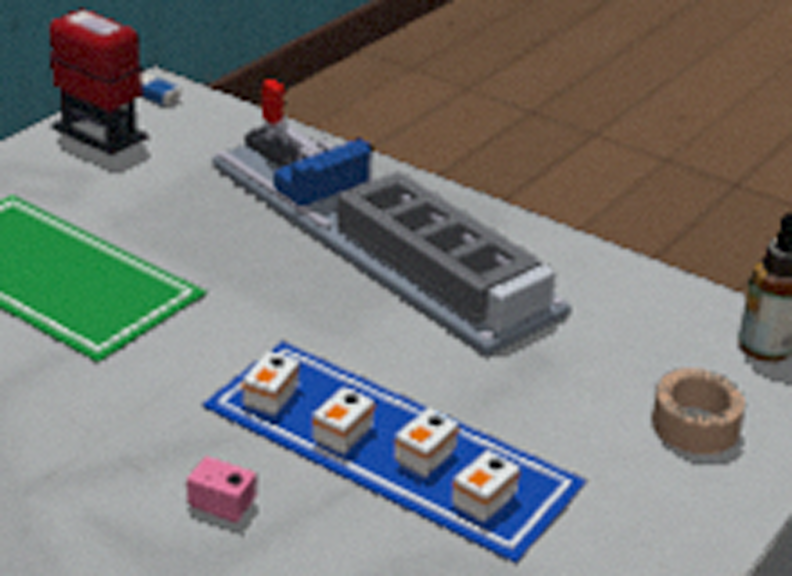

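Seen: in the top crop, carrier and four recesses at (390-550,115-180), the bar open at (320,125), the tab at (237,97). Four cartridges are on the mat, each with its orange patch at the near end and its dot at the far end. Next I'll fit the poses.

```bash
cat > fit2.py <<'E'
from fit import *
from scipy.optimize import minimize
def carts(im,w,names=True):
    """cartridge poses: white/orange/black points of height 20..32mm on the supply area"""
    m=masks(im,w); z=m["z"]
    sel=m["on"]&(z>.0215)&(z<.031)&(w[...,0]>.36)&(w[...,0]<.52)&(w[...,1]>-.30)&(w[...,1]<.03)
    nn,l,s,c=cv2.connectedComponentsWithStats(sel.astype(np.uint8),connectivity=4); out=[]
    for i in range(1,nn):
        if s[i,4]<25: continue
        P=w[l==i]; rgb=im[l==i].astype(int); pink=np.median(rgb[:,1])<130
        H=m["H"][l==i];S=m["S"][l==i]; og=(H>5)&(H<22)&(S>110)
        r=rect(P[:,:2]); out.append((r,len(P),bool(pink),P[:,2].mean().round(4),s[i,4]))
    return out
def boxfit(P,sx,sy,x0):
    """best rectangle (sx along x axis, sy along y): points inside and evenly placed: minimise outside distance with centring"""
    def cost(p):
        c,s=np.cos(p[2]),np.sin(p[2]); d=P-p[:2]*1e-3; a=d@[c,s]; b=d@[-s,c]
        o=np.maximum(abs(a)-sx/2,0)+np.maximum(abs(b)-sy/2,0)
        ex=sum((np.percentile(q,2)+np.percentile(q,98))**2 for q in(a,b))
        return (o**2).mean()*1e6+ex*1e5
    r=minimize(cost,x0,method="Nelder-Mead",options=dict(xatol=.01,fatol=1e-6,maxiter=3000)); return r.x,r.fun
def fixt(im,w):
    m=masks(im,w); z=m["z"]; x,y=w[...,0],w[...,1]
    near=m["on"]&(x>.5)&(x<.74)&(y>-.2)&(y<.2)&(m["S"]<90)
    # carrier top dark grey
    top=near&(z>.034)&(z<.0415)&(m["V"]<175); top=clean(cv2.morphologyEx(top.astype(np.uint8),cv2.MORPH_OPEN,np.ones((2,2)))>0)
    print("carrier top",top.sum(),rect(w[top][:,:2]), np.median(z[top]))
    print(" boxfit",boxfit(w[top][:,:2],.056,.144,[590,-27,-.245]))
    pl=near&(z>.0065)&(z<.0135); pl=cv2.morphologyEx(pl.astype(np.uint8),cv2.MORPH_OPEN,np.ones((2,2)))
    allp=m["on"]&(x>.5)&(x<.74)&(y>-.22)&(y<.22)&(z>.0065)&(z<.05); allp=clean(cv2.morphologyEx(allp.astype(np.uint8),cv2.MORPH_OPEN,np.ones((2,2)))>0)
    print("plate all",allp.sum(),rect(w[allp][:,:2])); print(" boxfit",boxfit(w[allp][:,:2],.078,.300,[605,31,-.245]))
if __name__=="__main__":
    for n in("scene","top"):
        im=np.load(f"{n}0im.npy");w=np.load(f"{n}0.npy"); print(n); fixt(im,w)
        for c in carts(im,w): print(c)
    R=lambda a:np.array([[0,np.sin(a),np.cos(a)],[0,-np.cos(a),np.sin(a)],[-1,0,0]])
    for p,a in(([.417,-.061,.05],0),([.417,-.114,.05],0),([.435,.141,.06],0),([.64,.15,.07],-.245),([.57,-.1,.07],-.245)):
        for k in(0,np.pi):print(p,inverse_kinematics(p,R(a+k)))
E
python3 fit2.py
```

```text
scene
carrier top 632 (array([601.4, -59.9]), array([ 56.8, 151. ]), 75.7) nan
 boxfit (array([ 5.90e+02, -2.70e+01, -2.45e-01]), np.float64(nan))
plate all 2525 (array([1140.9,  417.1]), array([ 215.6, 1624.9]), 39.8)
 boxfit (array([ 6.05e+02,  3.10e+01, -2.45e-01]), np.float64(nan))
((array([424.6, -60. ]), array([23.5, 34.6]), 12.2), 122, False, np.float64(0.0253), np.int32(122))
((array([ 424.1, -114.2]), array([21.9, 33.3]), 5.75), 127, False, np.float64(0.0254), np.int32(127))
((array([ 438.2, -161.9]), array([23.2, 33.7]), 3.0), 135, False, np.float64(0.0254), np.int32(135))
((array([ 429.1, -208.1]), array([21.8, 33.2]), 177.95), 147, False, np.float64(0.0256), np.int32(147))
top
carrier top 86 (array([614.3, -72.7]), array([27.3, 44.5]), 103.49) 0.03874343432775196
 boxfit (array([ 6.11678416e+02, -7.37344278e+01,  4.64954621e-02]), np.float64(6.641082483397687e-07))
plate all 2712 (array([610.6,  -1.2]), array([ 76.9, 297.7]), 76.89)
 boxfit (array([ 6.05e+02,  3.10e+01, -2.45e-01]), np.float64(nan))
((array([ 437.7, -161. ]), array([22.5, 30.7]), 179.44), 88, False, np.float64(0.0259), np.int32(88))
((array([ 428.3, -206.3]), array([20.3, 30.7]), 178.09), 86, False, np.float64(0.0265), np.int32(86))
((array([421.8, -58.6]), array([21.3, 32.1]), 13.03), 89, False, np.float64(0.0266), np.int32(89))
((array([ 422. , -113.9]), array([22.4, 30.8]), 178.42), 88, False, np.float64(0.0263), np.int32(88))Traceback (most recent call last):
  File "fit2.py", line 38, in <module>
    for k in(0,np.pi):print(p,inverse_kinematics(p,R(a+k)))
                              ~~~~~~~~~~~~~~~~~~^^^^^^^^^^
  File "scipy/spatial/transform/_rotation.pyx", line 1143, in scipy.spatial.transform._rotation.Rotation.from_matrix
ValueError: Non-positive determinant (left-handed or null coordinate frame) in rotation matrix 0: [[ 0.  0.  1.]
 [ 0. -1.  0.]
 [-1.  0.  0.]].
```

```bash
cat >> h.py <<'E'
def R(a): # tool down, jaws along world angle a
    c,s=np.cos(a),np.sin(a); return np.array([[0,-s,c],[0,c,s],[-1,0,0.]])
E
sed -i 's/^    R=lambda.*$//; s/P=w\[l==i\]; rgb/P=w[l==i]; rgb/' fit2.py
python3 - <<'E'
s=open('fit2.py').read()
s=s.replace('def boxfit(P,sx,sy,x0):','def boxfit(P,sx,sy,x0):\n    P=P[np.isfinite(P).all(1)]; P=P[np.hypot(*(P-np.array(x0[:2])*1e-3).T)<.2]\n   ',1).replace("\n   \n","\n").replace("cv2.MORPH_OPEN,np.ones((2,2)))>0)","cv2.MORPH_OPEN,np.ones((3,3)))>0)")
s=s.replace("range(1,nn):\n        if s[i,4]<25","range(1,nn):\n        if s[i,4]<25")
open('fit2.py','w').write(s)
E
python3 fit2.py
```

```text
scene
carrier top 616 (array([603. , -56.4]), array([ 59. , 150.5]), 76.12) 0.03841994111367164
 boxfit (array([ 6.02210045e+02, -5.62975782e+01, -2.46111889e-01]), np.float64(0.11501082118358898))
plate all 2495 (array([614.9,   1. ]), array([ 77.4, 301. ]), 76.71)
 boxfit (array([ 6.09218552e+02, -4.19958836e+00, -2.32794488e-01]), np.float64(0.11306090251712854))
((array([424.6, -60. ]), array([23.5, 34.6]), 12.2), 122, False, np.float64(0.0253), np.int32(122))
((array([ 424.1, -114.2]), array([21.9, 33.3]), 5.75), 127, False, np.float64(0.0254), np.int32(127))
((array([ 438.2, -161.9]), array([23.2, 33.7]), 3.0), 135, False, np.float64(0.0254), np.int32(135))
((array([ 429.1, -208.1]), array([21.8, 33.2]), 177.95), 147, False, np.float64(0.0256), np.int32(147))
top
carrier top 69 (array([613.6, -71.5]), array([23.3, 39.3]), 89.26) 0.03877670809267775
 boxfit (array([ 6.13719392e+02, -7.15418056e+01, -2.21914722e-02]), np.float64(4.3886324761286754e-07))
plate all 2701 (array([614.3,   2.7]), array([ 79.1, 299.2]), 76.92)
 boxfit (array([ 6.13832909e+02,  2.92034367e+00, -2.288065
[... 823 characters left out ...]
 1.10577694  2.30547862 -0.99510018  0.75676803
 -1.95821611]
[0.435, 0.141, 0.06] [ 0.29905084  0.58107467 -0.88685956  2.16839545  0.70914373  0.71202926
 -1.07494413]
[0.435, 0.141, 0.06] [ 0.48275808  0.75725575 -1.1822027   2.16064258  0.94528087  0.90139288
  1.85683456]
[0.64, 0.15, 0.07] [ 0.09657746  0.71170652 -0.57242364  1.70387657  0.48111276  0.8702498
 -0.92700921]
[0.64, 0.15, 0.07] [ 0.41975328  0.99858857 -1.18698163  1.68494426  0.99857391  1.18700501
  1.85977986]
[0.57, -0.1, 0.07] [ 0.45638018  0.58751801 -0.47487143  1.90238716  0.38440779  0.74207128
 -0.48272309]
[0.57, -0.1, 0.07] [ 0.8897489   0.90190512 -1.18500289  1.87923217  0.96708175  1.08204519
  2.19762879]
```

```bash
cat >> h.py <<'E'
FX=np.array([.6143,.0025]); FY=-.2295
def fx(x,y,z): # fixture coords -> world
    c,s=np.cos(FY),np.sin(FY); return np.array([FX[0]+c*x-s*y,FX[1]+s*x+c*y,z])
def tof(p):
    c,s=np.cos(FY),np.sin(FY); d=np.array(p)[:2]-FX; return np.array([c*d[0]+s*d[1],-s*d[0]+c*d[1]])
def st(m=""):
    s=sense(); print(m,"t",round(s["time_s"],1),"pos",s["position"].round(4),"fix",tof(s["position"]).round(4),"F",s["wrist_force"].round(1),"gap",round(s["finger_gap"],4))
E
python3 - <<'E'
from h import *
command_gripper(.04,30)
movep(fx(0,.105,.16),R(FY)); move_l(fx(0,.105,.05),feed=.1); st("down")
print(move_l(fx(0,.030,.05),feed=.04,until_force=15)); st("pushed")
move_l(fx(0,.055,.05)); move_l(fx(0,.055,.15)); 
# touch desk for tip length
for g in(.033,.0):
    command_gripper(g); movep([.51,.02,.06],R(0)); print(move_l([.51,.02,.0],feed=.02,until_force=4)); st(f"touch g={g}"); move_l([.51,.02,.06])
movep([.42,-.32,.25],R(0))
for n in("top","scene"):
    im,w=cloud(n); np.save(f"{n}1.npy",w); np.save(f"{n}1im.npy",im)
    from fit import report; from fit2 import fixt,carts
    report(n,im,w); fixt(im,w)
    for c in carts(im,w): print(c)
    b=dict(top=(140,270,170,390),scene=(150,310,190,410))[n]
    save(cv2.resize(im[b[0]:b[1],b[2]:b[3]],None,fx=3.6,fy=3.6,interpolation=cv2.INTER_CUBIC),f"pics/{n}1.png")
E
```

```text
down t 4.8 pos [0.6388 0.105  0.0508] fix [0.0005 0.1053] F [-0.8  0.2  0.3] gap 0.0396
True
pushed t 6.5 pos [0.6238 0.0386 0.0517] fix [0.001  0.0373] F [ 0.1 -0.7  2.8] gap 0.0401
True
touch g=0.033 t 10.2 pos [0.51   0.0201 0.0243] fix [-0.1055 -0.0066] F [-1.8 -0.8  6. ] gap 0.033
True
touch g=0.0 t 13.0 pos [0.51   0.02   0.0251] fix [-0.1055 -0.0066] F [-0.6  0.4  5.4] gap -0.0002
top green 35 (array([480.4, 112.1]), array([ 1. , 96.7]), 88.79) z [0.5 4.1 8.2] px [242. 227.]
top green 74 (array([432. ,  91.9]), array([84.3, 95.2]), 179.24) z [0.3 5.  9.3] px [256. 251.]
top green 14 (array([452.7, 233.1]), array([ 1.3, 36.4]), 1.0) z [3.  5.8 8.9] px [199. 238.]
top green 1613 (array([433.8, 142.1]), array([ 76.7, 167.7]), 89.46) z [0.9 4.9 9.4] px [231. 244.]
top green 28 (array([386.2, 196.2]), array([ 2.8, 72.6]), 86.85) z [0.3 4.3 8.4] px [212. 261.]
top bluemat 18 (array([668. , 264.5]), array([12.6, 15.1]), 86.57) z [ 9.5 12.9 14.7] px [188. 163.]
top bluemat 21 (array([ 477.4, -216.6]), array([10.7, 45.2]), 77.53) z [ 0.1  5.2 11.7] px [359. 226.]
top bluemat 31 (array(
[... 4162 characters left out ...]
038377214196411435
 boxfit (array([ 6.02576382e+02, -5.82509931e+01, -2.34880437e-01]), np.float64(0.027584733755013073))
plate all 2474 (array([615.1,   1.6]), array([ 77.7, 300.8]), 76.7)
 boxfit (array([ 6.10394472e+02, -2.54440195e+00, -2.41214077e-01]), np.float64(0.07123893399059866))
((array([424.7, -60.2]), array([22.3, 33.6]), 10.98), 118, False, np.float64(0.0252), np.int32(118))
((array([ 423.7, -114.7]), array([22.9, 32.2]), 5.17), 125, False, np.float64(0.0255), np.int32(125))
((array([ 439.4, -162.2]), array([23.6, 34.3]), 0.18), 135, False, np.float64(0.0256), np.int32(135))
((array([ 429. , -208.2]), array([23.5, 33.8]), 177.21), 149, False, np.float64(0.0254), np.int32(149))
```

```bash
cat > rectify.py <<'E'
from h import *
def rectify(n,im,z=.0375,x=(-40,40),y=(-145,45),k=4):
    p=camera_params(n); K=np.array(p["K"]); Rm=np.array(p["rotation"]); t=np.array(p["position"])
    X,Y=np.meshgrid(np.arange(x[0],x[1],1/k)/1e3,np.arange(y[1],y[0],-1/k)/1e3)
    c,s=np.cos(FY),np.sin(FY)
    W=np.stack([FX[0]+c*X-s*Y,FX[1]+s*X+c*Y,np.full_like(X,z)],-1)
    q=(W-t)@Rm@K.T; uv=(q[...,:2]/q[...,2:]).astype(np.float32)
    return cv2.remap(im,uv[...,0],uv[...,1],cv2.INTER_CUBIC)
def grid(a,x=(-40,40),y=(-145,45),k=4):
    a=a.copy()
    for yy in range(int(np.ceil(y[0]/10)*10),y[1],10): cv2.line(a,(0,int((y[1]-yy)*k)),(8 if yy%50 else 20,int((y[1]-yy)*k)),(255,0,0),1)
    for xx in range(x[0],x[1],10): cv2.line(a,(int((xx-x[0])*k),0),(int((xx-x[0])*k),8 if xx else 20),(255,0,0),1)
    return a
if __name__=="__main__":
    a=[grid(rectify(n,np.load(f"{n}1im.npy"))) for n in("top","scene")]
    o=np.hstack(a); save(cv2.resize(o,None,fx=.78,fy=.78),"pics/rect1.png")
E
python3 rectify.py
```

```text
(no output)
```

View pics/rect1.png

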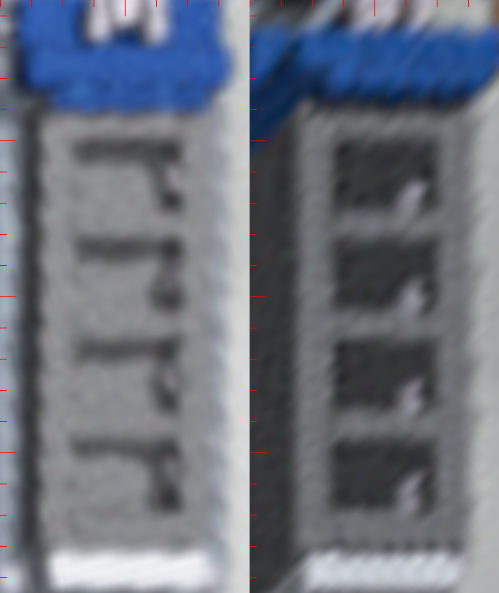

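View pics/scene1.png

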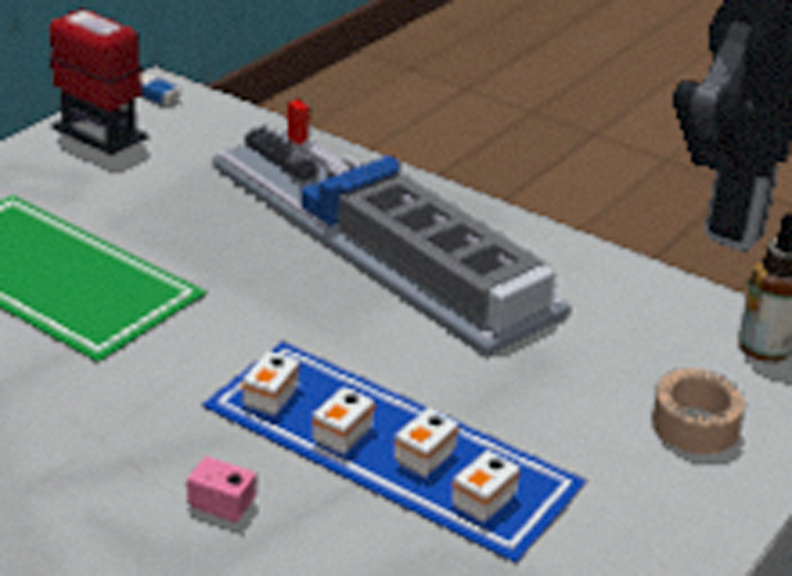

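The rectified view shows recess centres at fixture y ≈ -12, -44, -76 and -108, as a 32 mm pitch would give. The clamp lip lies over the carrier end, but the top camera puts it a few mm from home, so I'll push again harder. Then the first cartridge.

```bash
cat > job.py <<'E'
from h import *
from fit2 import carts
RY=[-.012,-.044,-.076,-.108]; OX,OY=.0010,.0005
def push(F=25):
    command_gripper(.04,30); movep(fx(0,.06,.15),R(FY)); move_l(fx(0,.06,.05),feed=.12)
    print(move_l(fx(0,.015,.05),feed=.02,until_force=F)); st("pushed"); move_l(fx(0,.055,.05)); move_l(fx(0,.055,.15),feed=.2)
def look():
    movep([.42,-.32,.25],R(0)); o=[]
    a,b=[[(r[0],(r[2]+90)%180-90,k,r[1]) for r,k,p,_,_ in carts(*cloud(n)) if not p and 29<r[1][1]<37] for n in("top","scene")]
    for ca,aa,ka,sa in a:
        m=[q for q in b if np.hypot(*(q[0]-ca))<8]
        if m: o.append((np.append((ca+m[0][0])/2e3,np.radians((aa+m[0][1])/2))))
    print("found",len(a),len(b),[np.round(q,4).tolist() for q in o]); return sorted(o,key=lambda q:q[1])
def pick(q):
    command_gripper(.058,30); movep([q[0],q[1],.09],R(q[2])); move_l([q[0],q[1],.0402],feed=.1)
    command_gripper(.02,30); st("gripped"); move_l([q[0],q[1],.11],feed=.2)
    return sense()["finger_gap"]
def insert(i,dx=0,dy=0):
    x,y=OX+dx,RY[i]+OY+dy
    movep(fx(x,y,.11),R(FY)); move_l(fx(x,y,.078),feed=.1)
    hit=move_l(fx(x,y,.0646),feed=.02,until_force=7); st(f"insert hit={hit}")
    return sense()["position"][2]
def press(i,F=28):
    x,y=OX,RY[i]+OY
    command_gripper(.055); move_l(fx(x,y,.10),feed=.15); command_gripper(0,40)
    hit=move_l(fx(x,y,.0605),feed=.02,until_force=F); st(f"pressed hit={hit}"); move_l(fx(x,y,.11),feed=.2)
E
python3 - <<'E'
from job import *
push(); q=look(); g=pick(q[0]); print("gap",g)
if .028<g<.036: print(insert(3))
E
```

```text
True
pushed t 19.6 pos [0.6234 0.0387 0.0519] fix [0.0006 0.0373] F [-0.1  2.   2. ] gap 0.0399
found 4 4 [[0.4384, -0.1616, -0.0039], [0.4288, -0.207, -0.0606], [0.4228, -0.0594, 0.2136], [0.4228, -0.114, 0.0499]]
gripped t 24.4 pos [ 0.4293 -0.2072  0.041 ] fix [-0.1324 -0.2463] F [-1.5  0.4  5.4] gap 0.0311
gap 0.03072919448859563
insert hit=False t 26.9 pos [ 0.5903 -0.1023  0.0644] fix [ 0.0005 -0.1075] F [-3.1  0.7  0.8] gap 0.0314
0.06443783580436697
```

```bash
python3 - <<'E'
from job import *
press(3); q=look()
from rectify import *
im,_=cloud("top"); im2,_=cloud("scene")
np.save("top2im.npy",im); np.save("scene2im.npy",im2)
a=[cv2.resize(rectify(n,i,z=z,y=(-145,120)),None,fx=.55,fy=.55) for n,i,z in(("top",im,.044),("scene",im2,.044))]
save(np.hstack([cv2.resize(grid(rectify(n,i,z=.044,y=(-130,110)),y=(-130,110)),None,fx=.6,fy=.6) for n,i in(("top",np.load("top0im.npy")),("top",im),("scene",np.load("scene0im.npy")),("scene",im2))]),"pics/rect2.png")
E
```

```text
pressed hit=False t 30.4 pos [ 0.5911 -0.1023  0.063 ] fix [ 0.0012 -0.1073] F [-6.5 -0.2 19.3] gap 0.0001
found 3 3 [[0.4382, -0.1614, 0.0068], [0.4232, -0.0596, 0.2231], [0.4232, -0.114, 0.0099]]
```

View pics/rect2.png

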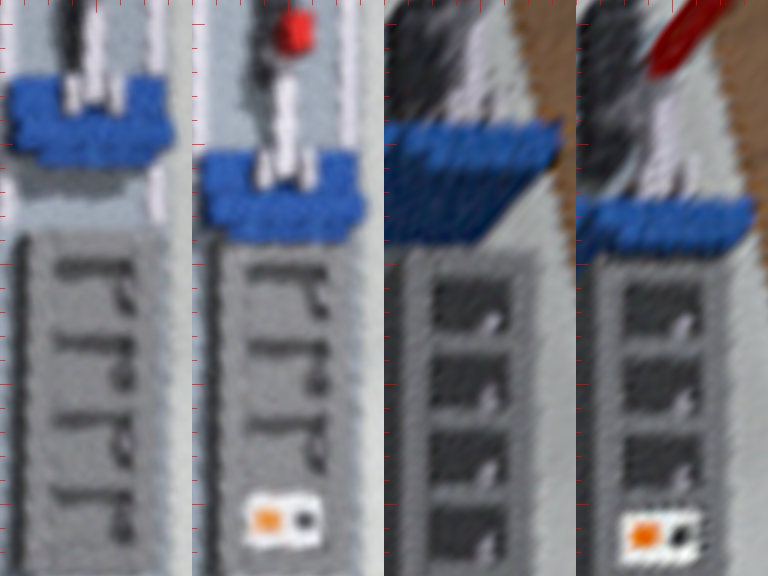

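Cartridge 1 of 4 is home (pressing stopped at TCP z 63 mm, which is flush). The bar's lip reads 3–4 mm from home in the pictures, so I'll measure it more finely and feel where the bar is now.

```bash
python3 - <<'E'
from job import *
from rectify import *
for n in("top","scene"):
    im=np.load(n+"2im.npy")
    r=rectify(n,im,z=.044,y=(-145,120)).astype(int); yy=np.arange(120,-145,-.25)
    c=r[:,int(30*4):int(58*4)].mean(1)
    print(n,"z44 y:R,G,B",[(yy[i],*c[i].round().astype(int)) for i in range(len(yy)) if -2<=yy[i]<=18 and i%4==0])
    r=rectify(n,im,z=.038,y=(-145,120)).astype(int); c=r[:,int(22*4):int(58*4)].mean((1,2))
    print(n,"stop z38",[(yy[i],int(c[i])) for i in range(len(yy)) if -137<=yy[i]<=-126 and i%4==0])
# touch bar softly
command_gripper(.04,30); movep(fx(0,.06,.15),R(FY)); move_l(fx(0,.06,.05),feed=.12); st("a")
print(move_l(fx(0,.02,.05),feed=.01,until_force=1.5)); st("soft")
print(move_l(fx(0,.02,.05),feed=.01,until_force=20)); st("hard")
move_l(fx(0,.06,.05)); move_l(fx(0,.06,.12),feed=.2)
# touch tab back from +y
command_gripper(0); movep(fx(0,.125,.12),R(FY)); move_l(fx(0,.125,.072),feed=.1)
print(move_l(fx(0,.095,.072),feed=.01,until_force=2)); st("tab"); move_l(fx(0,.125,.072)); move_l(fx(0,.125,.15),feed=.2)
E
```

```text
top z44 y:R,G,B [(np.float64(18.0), np.int64(45), np.int64(84), np.int64(156)), (np.float64(17.0), np.int64(44), np.int64(82), np.int64(153)), (np.float64(16.0), np.int64(43), np.int64(82), np.int64(153)), (np.float64(15.0), np.int64(44), np.int64(83), np.int64(156)), (np.float64(14.0), np.int64(45), np.int64(85), np.int64(159)), (np.float64(13.0), np.int64(46), np.int64(85), np.int64(159)), (np.float64(12.0), np.int64(49), np.int64(85), np.int64(156)), (np.float64(11.0), np.int64(55), np.int64(86), np.int64(149)), (np.float64(10.0), np.int64(65), np.int64(88), np.int64(140)), (np.float64(9.0), np.int64(79), np.int64(93), np.int64(130)), (np.float64(8.0), np.int64(96), np.int64(103), np.int64(125)), (np.float64(7.0), np.int64(113), np.int64(116), np.int64(127)), (np.float64(6.0), np.int64(127), np.int64(128), np.int64(133)), (np.float64(5.0), np.int64(135), np.int64(135), np.int64(138)), (np.float64(4.0), np.int64(137), np.int64(136), np.int64(139)), (np.float64(3.0), np.int64(132), np.int64(132), np.int64(136)), (np.float64(2.0), np.int64(125), np.int64(125), np.int64(129)), (np.flo
[... 1913 characters left out ...]
e stop z38 [(np.float64(-126.0), 111), (np.float64(-127.0), 110), (np.float64(-128.0), 106), (np.float64(-129.0), 100), (np.float64(-130.0), 97), (np.float64(-131.0), 102), (np.float64(-132.0), 120), (np.float64(-133.0), 145), (np.float64(-134.0), 169), (np.float64(-135.0), 187), (np.float64(-136.0), 197), (np.float64(-137.0), 202)]
a t 35.2 pos [0.6284 0.0611 0.0507] fix [0.0004 0.0603] F [-0.2  0.2 -0.2] gap 0.0401
True
soft t 36.2 pos [0.6275 0.0593 0.0499] fix [-0.      0.0583] F [0.2 0.5 2.5] gap 0.04
True
hard t 38.9 pos [0.6226 0.0389 0.0518] fix [-0.0002  0.0373] F [-0.1  0.3  1.9] gap 0.0398
True
tab t 42.8 pos [0.6395 0.1112 0.0719] fix [-0.0002  0.1116] F [0.5 0.6 0.3] gap -0.0003
```

```bash
python3 - <<'E'
from job import *
command_gripper(0); movep(fx(0,.062,.13),R(FY)); move_l(fx(0,.062,.0735),feed=.12); sleep(.2); st("start")
# step toward +y, logging force along fixture y
u=np.array([-np.sin(FY),np.cos(FY),0]); f0=sense()["wrist_force"]@u
for k in range(30):
    move_l(fx(0,.062+.0005*(k+1),.0735),feed=.02); s=sense(); f=s["wrist_force"]@u-f0
    print(round(tof(s["position"])[1]*1000,1),round(f,1),end=" | ")
    if f<-13: break
move_l(fx(0,.062,.0735)); move_l(fx(0,.062,.15),feed=.2)
command_gripper(.04,30); movep(fx(0,.06,.15),R(FY)); move_l(fx(0,.055,.05),feed=.12); sleep(.2); f0=sense()["wrist_force"]@u
print("\npush")
for k in range(40):
    move_l(fx(0,.050-.0005*(k+1),.05),feed=.02); s=sense(); f=s["wrist_force"]@u-f0
    print(round(tof(s["position"])[1]*1000,1),round(f,1),end=" | ")
    if f>22: break
move_l(fx(0,.055,.05)); move_l(fx(0,.055,.15),feed=.2); st()
E
```

```text
start t 44.9 pos [0.629  0.0631 0.0745] fix [0.0005 0.0624] F [0.2 1.2 0. ] gap -0.0005
62.5 -1.1 | 63.1 -0.9 | 63.6 -2.4 | 64.1 -1.5 | 64.5 0.7 | 65.1 -0.4 | 65.6 -1.3 | 66.1 -0.8 | 66.6 -1.5 | 67.1 -0.8 | 67.6 -0.7 | 68.1 -1.8 | 68.5 -1.6 | 69.1 -1.7 | 69.6 -1.4 | 70.1 -0.2 | 70.5 -1.2 | 71.0 -1.0 | 71.5 -1.3 | 72.1 -0.6 | 72.5 -1.5 | 73.1 -0.5 | 73.6 -1.5 | 73.7 -2.8 | 73.9 -3.8 | 74.6 -4.2 | 74.7 -5.9 | 74.7 -7.3 | 74.8 -8.2 | 74.9 -7.9 | 
push
51.5 3.8 | 51.4 4.4 | 51.1 5.4 | 51.0 5.1 | 50.9 6.0 | 50.9 6.9 | 50.6 7.3 | 50.1 7.8 | 49.6 7.3 | 49.0 7.3 | 48.5 8.4 | 47.9 8.2 | 47.4 7.9 | 46.8 7.1 | 46.3 7.2 | 45.8 7.9 | 45.2 7.9 | 44.7 7.5 | 44.3 8.0 | 43.8 7.3 | 43.2 6.6 | 42.7 7.5 | 42.2 6.9 | 41.7 6.8 | 41.2 7.6 | 40.6 7.0 | 40.2 7.7 | 39.6 7.5 | 39.2 7.3 | 38.6 7.6 | 38.1 8.0 | 37.7 7.2 | 37.3 7.5 | 37.3 8.0 | 37.2 9.6 | 37.2 10.9 | 37.2 11.9 | 37.2 11.8 | 37.1 12.9 | 37.1 13.4 |  t 66.3 pos [0.6259 0.0548 0.1487] fix [-0.0005  0.0535] F [ 0.   0.  -0.7] gap 0.0397
```

```bash
python3 - <<'E'
from job import *
from rectify import *
from fit import report
movep([.42,-.32,.25],R(0))
o=[]
for n in("top","scene"):
    im,w=cloud(n); np.save(n+"3im.npy",im)
    h=masks=None
    from fit import masks,rect
    m=masks(im,w); b=m["on"]&(m["H"]>105)&(m["H"]<128)&(m["S"]>130)&(m["z"]>.02)&(abs(w[...,1])<.2); r=m["on"]&((m["H"]<6)|(m["H"]>173))&(m["S"]>150)&(w[...,1]<.2)&(w[...,1]>-.2)&(m["z"]>.04)
    print(n,rect(w[b][:,:2]),"red",tof(np.mean(w[r],0)),np.percentile(w[r][:,2],95))
    o.append(cv2.resize(grid(rectify(n,im,z=.044,y=(-130,110)),y=(-130,110)),None,fx=.6,fy=.6))
b=cv2.resize(im[150:310,190:410],None,fx=2.6,fy=2.6,interpolation=cv2.INTER_CUBIC)
b=np.vstack([b,np.zeros((576-b.shape[0],b.shape[1],3),np.uint8)])[:576]; o=[q[:576] for q in o]
save(np.hstack([*o,b[:,:400]]),"pics/chk3.png")
E
```

```text
top (array([619.9,  28.6]), array([38. , 65.8]), 165.55) red [-0.00243729  0.09172396] 0.07079327081579567
scene (array([520.1, -40.3]), array([ 90.6, 271.6]), 40.54) red [0.00048279 0.08804563] 0.06828302723298416
```

View pics/chk3.png

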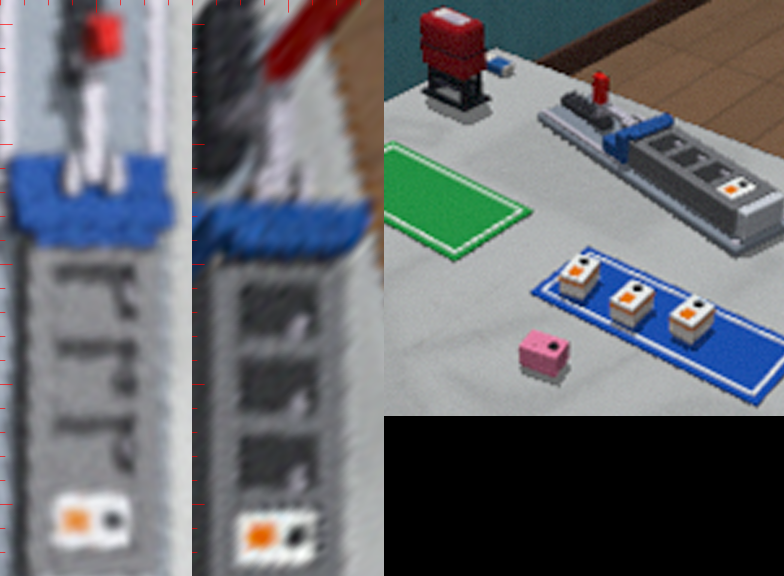

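The bar is now about 2 mm further home, with the pawl down and carrier against the stop. On with the remaining cartridges.

```bash
sed -i 's/OX,OY=.0010/OX,OY=.0005/' job.py; cat > two.py <<'E'
from job import *
import sys
for i in map(int,sys.argv[1:]):
    q=look(); g=pick(q[0])
    if not .028<g<.036: print("BAD GRIP",g); break
    z=insert(i)
    if z>.0665: print("NOT IN",z); break
    press(i)
E
python3 two.py 2 1
```

```text
found 3 3 [[0.4383, -0.1613, 0.0059], [0.4231, -0.0596, 0.2297], [0.4234, -0.114, 0.0483]]
gripped t 70.5 pos [ 0.4388 -0.1615  0.041 ] fix [-0.1336 -0.1996] F [-0.9 -0.6  6.2] gap 0.0309
insert hit=False t 73.1 pos [ 0.5978 -0.0712  0.0646] fix [ 0.0007 -0.0755] F [ 0.4  0.3 -1.1] gap 0.031
pressed hit=False t 76.5 pos [ 0.5979 -0.0709  0.063 ] fix [ 0.0007 -0.0752] F [-8.  -0.3 20.6] gap 0.0
found 2 2 [[0.4232, -0.0596, 0.2278], [0.423, -0.1144, 0.0346]]
gripped t 80.9 pos [ 0.4236 -0.1145  0.041 ] fix [-0.1591 -0.1574] F [-0.7 -0.2  5.9] gap 0.0309
insert hit=True t 83.2 pos [ 0.605  -0.0411  0.0696] fix [ 0.0009 -0.0445] F [ 1.4  0.8 -0.7] gap 0.0307
NOT IN 0.0695833643188888
```

```bash
python3 - <<'E'
from job import *
x,y=OX,RY[1]+OY
print(move_l(fx(x,y,.0646),feed=.02,until_force=9)); st("again")
if sense()["position"][2]<.0665: press(1)
E
```

```text
False
again t 83.6 pos [ 0.6051 -0.0408  0.0646] fix [ 0.0009 -0.0442] F [ 0.6 -3.   1.4] gap 0.0311
pressed hit=False t 87.0 pos [ 0.605  -0.0398  0.063 ] fix [ 0.0006 -0.0433] F [-7.3 -1.2 18.9] gap -0.0
```

```bash
sed -i 's/z>.0665: print/z>.0665 and (move_l(fx(OX,RY[i]+OY,.0646),feed=.02,until_force=10) or sense()["position"][2]>.0665): print/' two.py; python3 two.py 0 && python3 - <<'E'
from job import *
from rectify import *
from fit import masks,rect
print(look()); o=[]
for n in("top","scene"):
    im,w=cloud(n); m=masks(im,w); b=m["on"]&(m["H"]>105)&(m["H"]<128)&(m["S"]>130)&(m["z"]>.02)&(abs(w[...,1])<.2)&(w[...,0]>.55)
    print(n,rect(w[b][:,:2]))
    o.append(cv2.resize(grid(rectify(n,im,z=.038,y=(-130,110)),y=(-130,110)),None,fx=.6,fy=.6))
    f=np.array([tof(p) for p in w.reshape(-1,3)]).reshape(420,560,2)
    for yy in RY: 
        k=(abs(f[...,0]-.001)<.013)&(abs(f[...,1]-yy)<.008)&(w[...,2]>.01); print(" top z",round(float(np.median(w[...,2][k])),4),end="")
    k=(abs(abs(f[...,0])-.0225)<.003)&(f[...,1]>-.12)&(f[...,1]<0)&(w[...,2]>.03); print(" carrier face",np.median(w[...,2][k]))
b=cv2.resize(im[150:310,190:410],None,fx=2.6,fy=2.6,interpolation=cv2.INTER_CUBIC)
b=np.vstack([b,np.zeros((576-b.shape[0],b.shape[1],3),np.uint8)])
save(np.hstack([*o,b[:,:400]]),"pics/chk4.png")
E
```

```text
found 1 1 [[0.4232, -0.0594, 0.2114]]
gripped t 91.6 pos [ 0.4237 -0.0595  0.0409] fix [-0.1715 -0.1037] F [-0.8  0.1  6.7] gap 0.0316
insert hit=False t 94.2 pos [ 0.6124 -0.0089  0.0646] fix [ 0.0007 -0.0115] F [ 1.6 -1.1 -0.4] gap 0.0312
pressed hit=False t 97.6 pos [ 0.6124 -0.0086  0.063 ] fix [ 0.0007 -0.0112] F [-6.5 -1.6 18.7] gap 0.0001
found 0 0 []
[]
top (array([619.7,  28.4]), array([37.3, 64.7]), 166.46)
 top z 0.0401 top z 0.0398 top z 0.0399 top z 0.0393 carrier face 0.03915750797843365
scene (array([613.8,  20.8]), array([37. , 68.1]), 142.93)
 top z 0.0393 top z 0.0392 top z 0.0394 top z 0.0394 carrier face 0.03775954917601165
```

View pics/chk4.png

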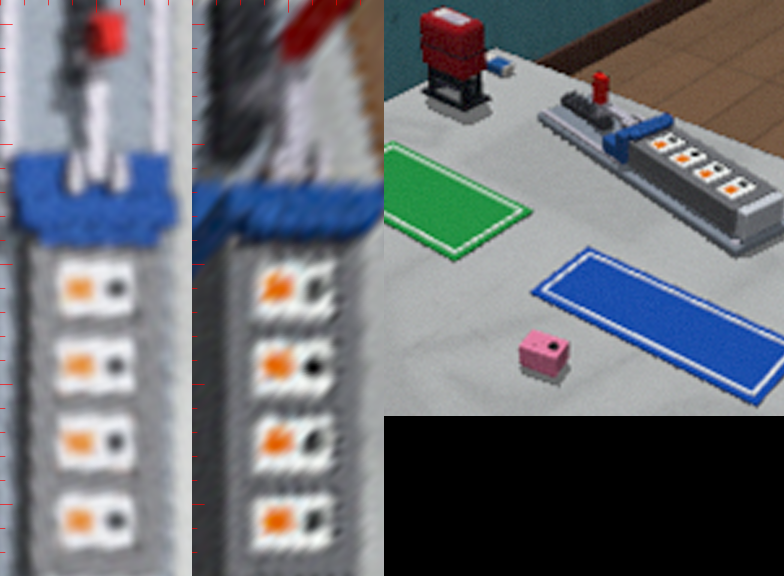

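All four are seated: in the picture their tops are level with the carrier face, and the blue mat is empty. I'll give the bar one last firm push home, then lift the pawl and draw the bar back.

```bash
python3 - <<'E'
from job import *
u=np.array([-np.sin(FY),np.cos(FY),0])
command_gripper(.04,30); movep(fx(0,.06,.13),R(FY)); move_l(fx(0,.06,.05),feed=.12); sleep(.1); f0=sense()["wrist_force"]@u
move_l(fx(0,.040,.05),feed=.05); move_l(fx(0,.0345,.05),feed=.02); sleep(.4); st("push"); print("Fy",sense()["wrist_force"]@u-f0)
move_l(fx(0,.055,.05)); move_l(fx(0,.055,.13),feed=.2); sleep(.3)
# pawl
command_gripper(.03,40); Y=.0915
movep(fx(0,Y,.13),R(FY)); move_l(fx(0,Y,.064),feed=.1); command_gripper(.0,40); st("tab grip")
for th in(.12,.24,.36):
    dy=.054*(np.cos(th)-1)-.024*np.sin(th); dz=.054*np.sin(th)+.024*(np.cos(th)-1)
    move_l(fx(0,Y+dy,.064+dz),feed=.05)
st("lifted"); P=fx(0,Y+dy+.046,.064+dz); print(move_l(P,feed=.05)); sleep(.2); st("drawn")
E
```

```text
push t 104.1 pos [0.6236 0.0386 0.0516] fix [0.0008 0.0373] F [2.  6.  5.6] gap 0.0401
Fy 5.74741060404976
tab grip t 106.9 pos [0.6363 0.0918 0.0649] fix [0.0011 0.0919] F [ 2.4 -0.2  1.2] gap 0.0091
lifted t 107.7 pos [0.6333 0.0795 0.0812] fix [0.001  0.0793] F [ 6.1 -0.6 -4.2] gap 0.0095
False
drawn t 109.0 pos [0.6435 0.1229 0.081 ] fix [0.0011 0.1239] F [ 5.  -1.7 -3.5] gap 0.0093
```

```bash
python3 - <<'E'
from job import *
from rectify import *
from fit import masks,rect
command_gripper(.03); p=sense()["position"]; move_l([p[0],p[1],.15],feed=.15)
movep([.42,-.32,.25],R(0)); o=[]
for n in("top","scene"):
    im,w=cloud(n); m=masks(im,w); b=m["on"]&(m["H"]>105)&(m["H"]<128)&(m["S"]>130)&(m["z"]>.02)&(abs(w[...,1])<.2)&(w[...,0]>.55)
    c=rect(w[b][:,:2]); print(n,c,tof(c[0]/1e3))
    o.append(cv2.resize(grid(rectify(n,im,z=.038,y=(-145,110)),y=(-145,110)),None,fx=.58,fy=.58))
b=cv2.resize(im[150:310,190:410],None,fx=2.6,fy=2.6,interpolation=cv2.INTER_CUBIC)
b=np.vstack([b,np.zeros((o[0].shape[0]-b.shape[0],b.shape[1],3),np.uint8)])
save(np.hstack([*o,b[:,:400]]),"pics/chk5.png"); st()
E
```

```text
top (array([629.6,  70.3]), array([38.6, 65.4]), 166.83) [-0.00052503  0.06950291]
scene (array([622.9,  63.1]), array([38.1, 67.5]), 138.81) [-0.00541142  0.0609675 ]
 t 111.9 pos [ 0.4207 -0.3191  0.2499] fix [-0.1153 -0.3572] F [ 1.1 -0.1  0.2] gap 0.0299
```

View pics/chk5.png

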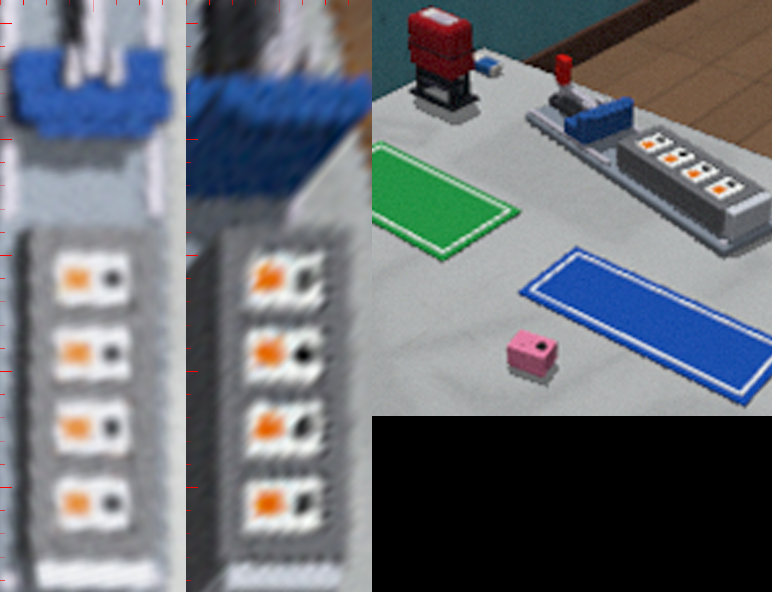

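The bar is about 43 mm back, and the carrier has all four cartridges flush. Now the carrier itself.

```bash
python3 - <<'E'
from job import *
M=np.array([.4345,.1415])
command_gripper(.082,60); x,y=OX,-.0595
movep(fx(x,y,.12),R(FY)); move_l(fx(x,y,.0375),feed=.08); st("at carrier")
command_gripper(.03,60); st("grip"); g=sense()["finger_gap"]
if .05<g<.06:
    z0=sense()["position"][2]; move_l(fx(x,y,.07),feed=.05); move_l(fx(x,y,.17),feed=.15); st("lifted")
    movep([*M,.17],R(0)); move_l([*M,.06],feed=.12); st("above")
    print(move_l([*M,z0-.0085],feed=.02,until_force=6)); st("down")
E
```

```text
at carrier t 114.9 pos [ 0.6017 -0.0554  0.0381] fix [ 0.0009 -0.0593] F [-0.1  0.3 -0. ] gap 0.0821
grip t 115.3 pos [ 0.602  -0.0556  0.0384] fix [ 0.0013 -0.0593] F [ 0.5 -0.3  4.8] gap 0.0554
lifted t 116.9 pos [ 0.6004 -0.0559  0.169 ] fix [-0.0002 -0.06  ] F [-0.3 -0.  -5.3] gap 0.0548
above t 119.0 pos [0.435  0.1418 0.0605] fix [-0.2062  0.0948] F [ 0.7 -0.4 -4.5] gap 0.0549
True
down t 120.3 pos [0.4344 0.1415 0.0314] fix [-0.2068  0.0944] F [-0.7 -0.1  6.3] gap 0.0547
```

```bash
python3 - <<'E'
from job import *
from fit import masks,rect
command_gripper(.083); sleep(.2); p=sense()["position"]; move_l([p[0],p[1],.15],feed=.1); movep([.42,-.32,.25],R(0))
o=[]
for n in("top","scene"):
    im,w=cloud(n); m=masks(im,w); z=w[...,2]
    k=m["on"]&(z>.022)&(z<.04)&(w[...,0]>.37)&(w[...,0]<.5)&(w[...,1]>.04)&(w[...,1]<.24)&~((m["H"]>45)&(m["H"]<80)&(m["S"]>100)); P=w[k]
    A=np.c_[P[:,:2],np.ones(len(P))]; t=P[:,2]>.027; s=np.linalg.lstsq(A[t],P[t,2],rcond=None)[0]
    print(n,rect(P[:,:2]),"top z",np.median(P[t,2]),"slope",s[:2].round(3))
    g=m["on"]&(m["H"]>45)&(m["H"]<80)&(m["S"]>100)&(z<.015); print(" mat",rect(w[g&(w[...,0]>.35)&(w[...,0]<.52)&(w[...,1]>.02)&(w[...,1]<.27)][:,:2]))
    w0=dict(top=(140,270,170,390),scene=(140,270,150,370))[n]; o.append(cv2.resize(im[w0[0]:w0[1],w0[2]:w0[3]],None,fx=2.2,fy=2.2,interpolation=cv2.INTER_CUBIC))
save(np.vstack(o),"pics/chk6.png"); st()
E
```

```text
top (array([433.3, 141.2]), array([ 55.6, 142.1]), 89.15) top z 0.03263480427483134 slope [-0.003  0.002]
 mat (array([433.2, 142.3]), array([ 96.4, 184.8]), 89.36)
scene (array([436.2, 141.5]), array([ 59.6, 150.6]), 89.04) top z 0.031831045446704176 slope [0.012 0.004]
 mat (array([434.7, 138.8]), array([ 98.9, 188.9]), 89.52)
 t 124.1 pos [ 0.4206 -0.3186  0.25  ] fix [-0.1155 -0.3567] F [-0.3  0.   0.4] gap 0.0829
```

View pics/chk6.png

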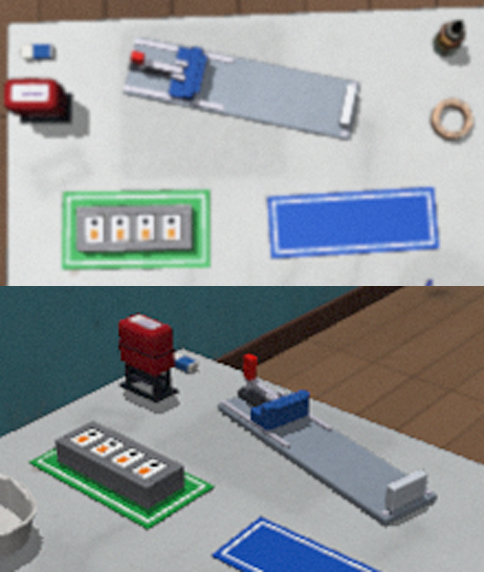

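The carrier lies level in the middle of the green mat with four flush cartridges. The bar is back, the bystanders have not moved and the robot is clear, so I'm handing in.

```bash
python3 -c "
from rig import *
finish_job()"
```

```text
the job is handed in; nothing more can be done
```

I handed the job in at about 124 s. The bar was clamped home, all four cartridges were pressed in, the pawl was lifted and the bar drawn back, and the carrier was set on the green mat.

**Last checks**
- **Carrier:** its centre is within about 3 mm of the green mat's centre in both cameras, within 1° of the mat's long side, and level.
- **Cartridges:** each press stopped at the flush height under about 19–21 N. All four look flush in the last picture.
- **Clamp bar:** it moved back about 43 mm.
- **Bystanders:** the stamp, plaster roll, brown bottle and pink look-alike look untouched.

**What disagreed**
- **Camera offset:** the two cameras differ by 2–3 mm, so I averaged them.
- **First clamp closing:** after the first push the bar read about 3–5 mm from home. A slow push later moved it about 2 mm further, before I pressed in the second cartridge. I estimate 0–2 mm from home after that, but I could not confirm it more closely.
- **Second-last insertion:** it stopped early on a brief force spike and went in normally when I continued.

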